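Push the paint tote up the ramp into its bay

ROBOT

A 6-joint arm with a two-finger parallel gripper is mounted at the origin on the work surface. World frame = base frame: x ahead of the robot, y to its left, z up, the work surface at z = 0. Lengths are in mm, angles in degrees, forces in N, time in s.
With the tool pointing down it reaches from about 400 to 925 mm from the base axis. Payload 12.5 kg.
Tool frame: the origin (TCP) lies midway between the tips of the shut fingers; the grasp point (between the pads) lies 19 mm behind it; y points along the fingers, x is the direction in which the jaws open and shut, and the axes are right-handed (so a half turn about y gives the same grasp; the last joint's range is limited). The gripper opens to 95 mm and grips with 3 to 60 N. Pads are 20 mm wide; open, the fingers measure 119 mm over their backs; the gripper's body (75 mm by 180 mm) begins 59 mm behind the grasp point.
Start: joints at [-6.05, 28.126, 89.318, -0, 62.55, -6.05], TCP at [625.017, 0.021, 214.661] pointing down, gripper open.
Joint ranges: [-177.58, 177.58], [-47.91, 125.51], [2.72, 160], [-65.01, 245.01], [3.68, 167.84], [-153.87, 153.87]. Speed limits (degrees/s): [127.2, 127.2, 159.86, 180, 180, 180].

INTERFACE

Orientations are given as [roll, pitch, yaw] about the fixed x, y, z axes, in that order (R = Rz(yaw) Ry(pitch) Rx(roll)).
In Python, from bench import status, viewer, ticket, models gives the robot as it stands.
- The arm moves only by the shell command python3 -m creep 'ROWS' [OPENING] [FORCE]. ROWS is JSON, a list of rows, each an object with "xyz": the shift along the tool's x, y, z in units of 30 mm (1.0 is 30 mm), a list of three; "twist": the turn, a rotation vector about the tool's x, y, z in units of 6 degrees (1.0 is 6 degrees), a list of three. In form: [{"xyz": [tx, ty, tz], "twist": [wx, wy, wz]}, ...]. A call has 1 to 10 rows; each row is the pose to reach, as a shift and turn from the pose commanded when the call began, along the tool's axes at that moment; what a row does not reach only later rows make up. A row lasts 1/12 s, in which the tool goes at most 41.7 mm and 7.16 degrees, less where a joint would pass 70% of its speed; a pose out of reach is approached as far as the arm can. A call with a gripper value outside its range is refused whole. OPENING is the closure, from 0 (fully open) to 1 (shut), set as the call begins (- or left out, the last holds). The fingers move at their own pace and stop on an object; FORCE is the grip in N (left out, the last holds). Time passes only in rows, so rows that repeat a pose let the fingers close. It gives the time, the measured TCP pose, the force and the opening at its end, in the units of the state.
- status.get_obs(): the state, without advancing time (a new reading comes with each control period).
- viewer.read_camera(name): name is "scene" or "side" or "wrist"; returns (picture, depth): 384x512x3 uint8, blue, green, red; 384x512 float32, mm along the optical axis (not along the pixel's ray), 0 where there is no reading.
- viewer.calibration(name): a dict with "fx", "fy", "cx", "cy" (pixels), "rvec" (rotation vector, rad) and "tvec" (3), from world to camera coordinates, as OpenCV has them. Camera axes: x right, y down, z forward; pixel columns grow to the right and rows downward; lengths in mm; the calibration is good to about 2 mm. A picture is of the moment at which its call begins: read the wrist's pose just before it. calibration takes no time and is no camera call; for the wrist camera it gives the pose at the moment of the call.
- ticket.job_done(): hands the job in, once; it reports no verdict.
Trained networks look in the newest picture that a camera, given by its name, has taken for a name from the list of things; names that differ only in an ending like _2 or _b are one class to them, and where a whole thing is asked for, a point or a joint stands for the part that bears it (a point fixed in the world has none). Each returns a list of dicts, best first, with "score" (0 to 1); they miss things now and then, are a little off and sometimes report something else, mostly with a low value. They report only what shows in the picture. A call takes as long as a camera call. They do not tell look-alikes from the thing itself.
- models.search_frame(camera, label): "at" ([x, y, z] in mm, in world coordinates, good to about 4 mm: the middle of the surface that is visible of it).
- models.trace(camera, label): "pixels" (384x512 bool, what is visible of it).
The state is a dict: "time": time; "q": joint angles; "dq": joint speeds; "joint_efforts": joint torques, N m; "position": TCP position; "tool_rot": TCP orientation; "wrist_force": force on the tool from outside, world axes, zero at the start; "torque": the same for the moment, N m; "opening": opening from 0.0 (shut) to 1.0 (fully open).
Only numpy, scipy, OpenCV 4.12 (cv2) and the standard library are available. Lean on these libraries where they do the work, as an engineer would, in place of code of your own. Each camera call takes 0.05 s, during which the arm holds its last target.

TASK

Push the blue tote of paint jars up the wooden ramp, sliding it and not lifting it, until its trailing edge drops behind the brass lip and it lies flat on the floor of the bay. Then let go of it and draw the gripper away, and leave the other things on the table where they are.

Things in the scene. Friction and masses are not known exactly. Their poses are not given: they have to be found in the camera images.
- tote_center (a point): centre, half-way up, of the blue open tote of six paint jars (one rigid piece): 140 mm long (x, towards the ramp), 110 mm wide (y), 50 mm tall (z), flat 5 mm walls, 0.3 to 0.65 kg. Starts flat on the table before the ramp's foot, its x within 0.12 rad of the ramp's heading and 5 mm of its centre line. Push on the near end wall (x = -70 mm).
- ramp: fixed wooden ramp rising 14 degrees from the tabletop; place and heading vary. Origin: middle of the foot, where the slope meets the table. x uphill along the slope, z square to it, y across. Surface at z = 0, x = 0 to 170 mm. Side rails 144 mm apart inside, 22 mm above the surface, all along ramp and bay, flared at the foot from x = -31 mm.
- lip (a point): middle of the far edge of the brass lip, flush with the top of the ramp surface (ramp x = 170 mm, z = 0), axes as the ramp. Beyond this edge the floor drops 12 mm into the bay. While fingers press on the tote's end wall, friction can hold its trailing edge up; pushed 10 to 20 mm past this edge, it drops when the fingers draw back.
- bay (a point): middle of the white floor of the bay behind the lip (ramp x = 252 mm, z = -12 mm), axes as the ramp, at the ramp's slope. The bay is 165 mm long, from the lip to a wooden stop wall, and 144 mm wide. Seated, the tote's centre is 25 mm above this floor, within 13 mm of this point along x.
- board (a point): middle of the near lower edge of a fixed white board with five colour patches that crosses above the bay (ramp x = 200 mm, z = 64 mm), 16 mm thick, 80 mm tall, 196 mm wide, on posts outside the rails. The tote passes beneath; an upright gripper following it would strike the board, a tool leaned back 30 to 45 degrees from vertical (fingertips pointing uphill) clears it.
- red_jar: red paint jar, 58 mm across, 70 mm tall, beside the ramp; bystander, origin at the middle of its underside
- white_jar: white paint jar, 60 mm across, 58 mm tall, beside the ramp; bystander, origin at the middle of its underside
- yellow_tub: open yellow tub, 88 mm across the rim, 75 mm tall, beside the ramp; bystander, origin at the middle of its underside
- towel_roll: white paper-towel roll standing up, 112 mm across, 220 mm tall; bystander, origin at the middle of its underside
- water_bottle: white bottle with a blue cap, 68 mm across, 190 mm tall; bystander, origin at the middle of its underside
- flat_brush: wide paintbrush lying on the table, 200 mm long; bystander, origin under its middle
There are look-alikes about, which are no part of the job. There is more than one size of the part that bears tote_center; the job needs the middle-sized.

How it is judged (in metres and radians):
On the way:
1. the tote slides on the ramp: the whole of it past the foot, lying on the slope, not yet over the lip (x of tote_center in the frame of ramp between 0.07 and 0.175 m and z of tote_center in the frame of ramp below 0.036 m and angle between the z axis of tote_center and the z axis of ramp, either way round below 0.1 rad and contact force between tote and ramp above 0.3 N), for 0.2 s.
At the end, for the whole second after the job is handed in: The tote is at rest, flat on the floor of the bay (within 0.045 rad of its slope, centre less than 18 mm above the plane of the ramp surface), wholly behind the brass lip (centre 234 to 272 mm up the ramp from the foot, within 30 mm of the centre line) (x of tote_center in the frame of ramp between 0.234 and 0.272 m and y of tote_center in the frame of ramp between -0.03 and 0.03 m and z of tote_center in the frame of ramp below 0.018 m and angle between the z axis of tote_center and the z axis of ramp, either way round below 0.045 rad and linear speed of tote below 0.02 m/s); the robot touches nothing.
It fails at once if the tote is lifted about 25 mm or more clear of the table or ramp ((x of tote_center in the frame of ramp above 0.03 m and z of tote_center in the frame of ramp above 0.052 m) or (x of tote_center in the frame of ramp below 0.03 m and height (world z) of tote_center above 0.062 m)).
It fails at once if another thing on the table is moved by more than 30 mm (distance of any of red_jar, white_jar, yellow_tub, towel_roll, water_bottle, flat_brush from where it was at the start of the episode above 0.03 m).
It also fails if it takes over 48 s, if anything falls off the work surface, if the arm or the gripper's body presses on something with over 40 N, if the wrist force passes 120 N, or if a joint passes its speed limit or range.

## Working session

There is one attempt and no reset: what is moved stays moved. The work goes in short steps, Python scripts to look and compute and a shell command to move; the robot and the scene stay as the last step left them, time stands still between calls to the robot, and variables do not carry over. Pictures are saved under pics/ and viewed, and the job is handed in when it is done.

```bash
ls; mkdir -p pics
python3 - <<'E'
from bench import status, viewer, models
import cv2
o=status.get_obs(); print({k:o[k] for k in('time','position','tool_rot','opening','wrist_force')})
for c in('scene','side'):
    im,d=viewer.read_camera(c); cv2.imwrite(f'pics/{c}0.png',im)
    for l in('tote_center','ramp','lip','bay','board'):
        r=models.search_frame(c,l)
        print(c,l,[( [round(v) for v in x['at']],round(x['score'],2)) for x in r][:5])
E
```

```text
pics
{'time': 0.0, 'position': array([6.24748119e+02, 4.60719445e-02, 2.14084279e+02]), 'tool_rot': array([-8.99937427e+01,  6.27803939e-02, -3.16473793e-04]), 'opening': 1.0002093069481583, 'wrist_force': array([ 0.66941024, -0.32047477,  0.65684931])}
scene tote_center [([342, -171, 26], 0.84), ([500, -145, 45], 0.72), ([207, -359, 58], 0.71)]
scene ramp [([507, 176, 49], 0.75), ([682, -74, 69], 0.28)]
scene lip [([502, 177, 46], 0.72), ([673, 22, 53], 0.58), ([499, -149, 42], 0.5)]
scene bay [([504, 173, 50], 0.7)]
scene board [([502, 182, 49], 0.56)]
side tote_center [([188, -390, 70], 0.89)]
side ramp [([475, 174, 79], 0.59)]
side lip [([471, 174, 79], 0.77)]
side bay [([475, 175, 80], 0.78), ([412, 516, 123], 0.72)]
side board [([476, 174, 84], 0.58)]
```

View pics/scene0.png

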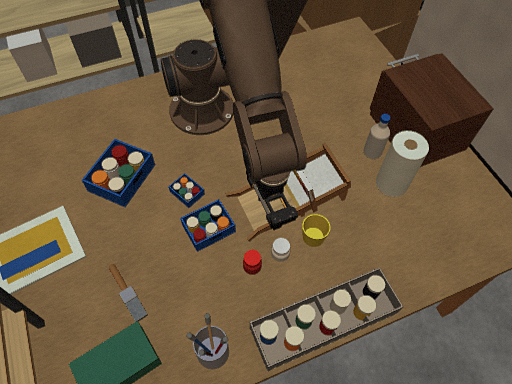

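View pics/side0.png

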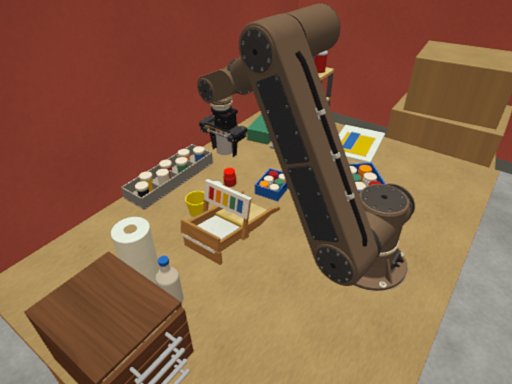

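```bash
cat > h.py <<'E'
import numpy as np, cv2
from bench import viewer
def cloud(c,d,k=None):
    k=k or viewer.calibration(c)
    R=cv2.Rodrigues(np.array(k['rvec'],float))[0]; t=np.array(k['tvec'],float).ravel()
    v,u=np.mgrid[:384,:512]
    p=np.stack([(u-k['cx'])/k['fx']*d,(v-k['cy'])/k['fy']*d,d],-1)
    return (p-t)@R
def proj(c,P):
    k=viewer.calibration(c)
    K=np.array([[k['fx'],0,k['cx']],[0,k['fy'],k['cy']],[0,0,1.]])
    return cv2.projectPoints(np.array(P,float).reshape(-1,1,3),np.array(k['rvec'],float),np.array(k['tvec'],float),K,None)[0].reshape(-1,2)
E
python3 - <<'E'
from h import *
for c,(x0,y0,w,h) in dict(scene=(150,130,220,130),side=(160,150,150,120)).items():
    im,d=viewer.read_camera(c); np.save(f'{c}.npy',d); cv2.imwrite(f'{c}.png',im)
    s=3.6 if c=='scene' else 4.8
    cr=cv2.resize(im[y0:y0+h,x0:x0+w],None,fx=s,fy=s,interpolation=cv2.INTER_CUBIC); cv2.imwrite(f'pics/{c}crop.png',cr); print(cr.shape)
E
```

```text
(468, 792, 3)
(576, 720, 3)
```

View pics/scenecrop.png

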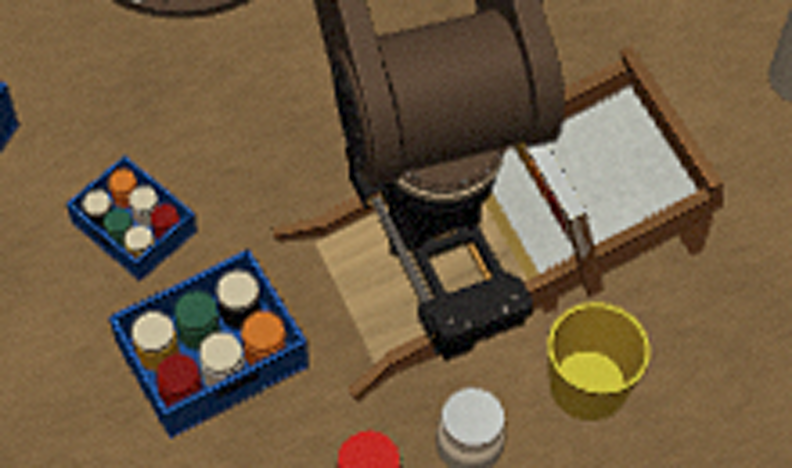

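View pics/sidecrop.png

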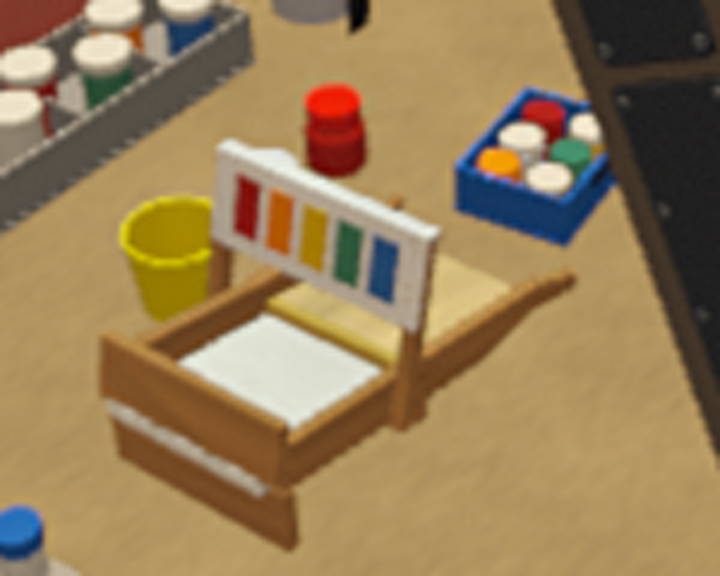

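Run:
```python
from h import *
from scipy.optimize import least_squares
P=[];
for c in('scene','side'):
    d=np.load(c+'.npy'); p=cloud(c,d).reshape(-1,3); ok=(d.ravel()>0); P.append(p[ok])
for p in P:
    m=(abs(p[:,0]-500)<200)&(abs(p[:,1]+330)<80)&(abs(p[:,2])<15); print('table z',np.median(p[m,2]),m.sum())
im=cv2.imread('scene.png'); d=np.load('scene.npy'); C=cloud('scene',d)
def pl(c,pts):
    d=np.load(c+'.npy');C=cloud(c,d); m=np.zeros((384,512),np.uint8); cv2.fillPoly(m,[np.array(pts,np.int32)],1)
    p=C[(m>0)&(d>0)]; ce=p.mean(0); A=np.c_[p[:,:2]-ce[:2],np.ones(len(p))]; k=np.linalg.lstsq(A,p[:,2]-ce[2],rcond=None)[0]
    r=p[:,2]-ce[2]-A@k
    print(c,len(p),ce.round(1),'slope',np.degrees(np.arctan(np.hypot(*k[:2]))).round(2),'heading',np.degrees(np.arctan2(k[1],k[0])).round(2),'rms',r.std().round(2)); return p
s=lambda a:[(x/3.6+150,y/3.6+130) for x,y in a]
q=lambda a:[(x/4.8+160,y/4.8+150) for x,y in a]
f1=pl('scene',s([(565,140),(625,100),(690,185),(605,225)]))
f2=pl('side',q([(200,360),(265,330),(370,370),(295,415)]))
r1=pl('scene',s([(330,245),(370,225),(415,320),(380,350)]))
r2=pl('side',q([(440,265),(500,288),(430,340)]))
for nm,c in (('scene',[(0,0)]),):
    pass
# corner picks
def at(c,u,v):
    d=np.load(c+'.npy');C=cloud(c,d);return C[int(round(v)),int(round(u))].round(0)
for n,pt in dict(foot_L=(318,242),foot_R=(375,360),railtipL=(280,236),railtipR=(358,390),stopL=(625,60),stopR=(712,190)).items():
    u,v=s([pt])[0]; print(n,at('scene',u,v))
```

```text
table z -1.1221724899215682 5902
table z 0.9170825426225273 396
scene 691 [480.9 263.6  57.2] slope 13.81 heading 89.26 rms 3.16
side 352 [493.6 202.   43.2] slope 14.33 heading 91.91 rms 1.6
scene 422 [486.2   9.8   6.1] slope 13.38 heading 89.06 rms 3.16
side 125 [456.7  33.3  14.4] slope 15.55 heading 105.81 rms 3.47
foot_L [418. -17.  -5.]
foot_R [559. -17.   3.]
railtipL [408. -49.   6.]
railtipR [585. -45.  15.]
stopL [419. 293. 121.]
stopR [568. 303. 109.]
```

```bash
cat > fit.py <<'E'
from h import *
from scipy.optimize import least_squares
s=lambda a:(a[0]/3.6+150,a[1]/3.6+130)
q=lambda a:(a[0]/4.8+160,a[1]/4.8+150)
def ramp(p):
    h=np.radians(p[2]); a=np.radians(14)
    X=np.array([np.cos(h)*np.cos(a),np.sin(h)*np.cos(a),np.sin(a)]); Y=np.array([-np.sin(h),np.cos(h),0]); Z=np.cross(X,Y)
    return np.c_[X,Y,Z],np.array([p[0],p[1],0.])
obs=[('scene',(0,72,0),(318,242)),('scene',(0,-72,0),(374,362)),('scene',(334.5,72,-12),(630,86)),
('side',(216,-98,144),(220,141)),('side',(216,98,144),(437,232)),('side',(216,98,64),(416,328)),('side',(216,-98,64),(216,233)),
('side',(170,72,0),(395,362)),('side',(334.5,72,22),(290,435)),('side',(334.5,-72,22),(108,335))]
if __name__=='__main__':
    pix=np.array([(s if c=='scene' else q)(m) for c,_,m in obs])
    def pr(p):
        R,t=ramp(p); return np.array([proj(c,R@np.array(m)+t)[0] for c,m,_ in obs])
    r=least_squares(lambda p:(pr(p)-pix).ravel(),[490,-15,90],loss='soft_l1',x_scale=[10,10,2])
    print(r.x); print((pr(r.x)-pix).round(1))
    for c in('scene','side'):
        im=cv2.imread(c+'.png'); k=3; big=cv2.resize(im,None,fx=k,fy=k,interpolation=cv2.INTER_CUBIC)
        R,t=ramp(r.x)
        for L in ([(0,72,0),(0,-72,0),(170,-72,0),(170,72,0),(0,72,0)],[(170,72,-12),(335,72,-12),(335,-72,-12),(170,-72,-12),(170,72,-12)],[(0,72,22),(335,72,22),(335,-72,22),(0,-72,22)],[(200,98,64),(200,-98,64),(200,-98,144),(200,98,144),(200,98,64)],[(216,98,64),(216,-98,64),(216,-98,144),(216,98,144),(216,98,64)]):
            w=proj(c,[R@np.array(m,float)+t for m in L]); cv2.polylines(big,[(w*k+k/2).astype(np.int32)],False,(255,0,255),1)
        x0,y0=(450,390) if c=='scene' else (450,400)
        cv2.imwrite(f'pics/{c}_ov.png',big[y0:y0+420,x0:x0+660])
E
python3 fit.py
```

```text
[489.6680731  -20.96795614  91.012953  ]
[[-1.8 -0.6]
 [-0.3  0.9]
 [-0.8 -0.2]
 [-0.6 -0.3]
 [-1.9  0.1]
 [-0.3  0.5]
 [-1.3  0.1]
 [ 3.7  1.2]
 [-2.9 -1. ]
 [ 3.2  3. ]]
```

View pics/scene_ov.png

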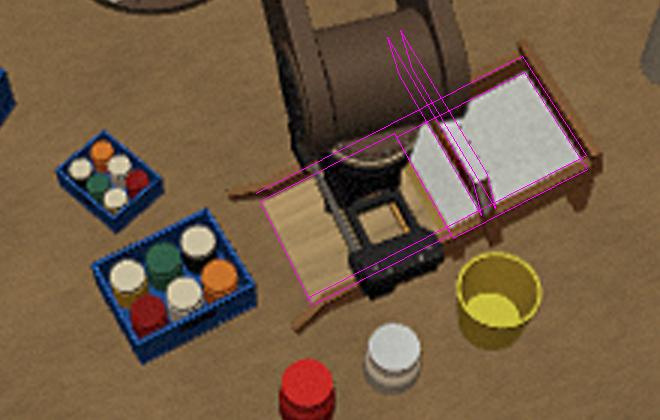

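View pics/side_ov.png

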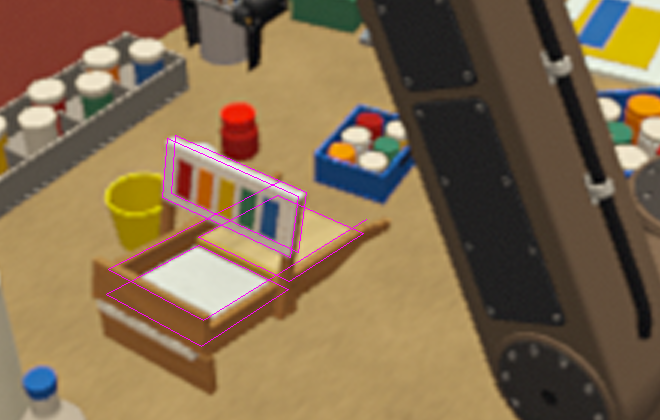

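Run:
```python
from fit import *
obs=[('scene',(-70,55,50),(112,319)),('scene',(70,55,50),(248,253)),('scene',(70,-55,50),(308,342)),('scene',(-70,-55,50),(169,410)),
('side',(70,-55,50),(457,171)),('side',(70,55,50),(567,213)),('side',(70,-55,0),(459,205)),('side',(70,55,0),(565,243))]
pix=np.array([(s if c=='scene' else q)(m) for c,_,m in obs])
def pr(p):
    h=np.radians(p[2]);R=np.array([[np.cos(h),-np.sin(h),0],[np.sin(h),np.cos(h),0],[0,0,1]])
    return np.array([proj(c,R@np.array(m,float)+[p[0],p[1],0])[0] for c,m,_ in obs])
r=least_squares(lambda p:(pr(p)-pix).ravel(),[500,-145,90],loss='soft_l1',x_scale=[10,10,2]); print(r.x,(pr(r.x)-pix).round(1).tolist())
from scipy.spatial.transform import Rotation as Ro
print(Ro.from_euler('xyz',[-90,0,0],degrees=True).as_matrix())
from bench import models
for l in('red_jar','white_jar','yellow_tub','flat_brush'):
    print(l,[(np.round(x['at']),round(x['score'],2)) for x in models.search_frame('scene',l)][:3])
```

```text
[ 495.03568792 -148.99506735   99.14428507] [[-1.0, -0.6], [-0.3, -2.1], [0.3, -1.4], [-0.4, 1.0], [-1.5, -1.4], [-0.3, -3.0], [-1.7, 0.9], [-0.1, 0.3]]
[[ 1.00000000e+00 -0.00000000e+00  0.00000000e+00]
 [ 0.00000000e+00  2.22044605e-16  1.00000000e+00]
 [-0.00000000e+00 -1.00000000e+00  2.22044605e-16]]
red_jar [(array([682., -72.,  68.]), 0.73)]
white_jar [(array([672.,  21.,  54.]), 0.78)]
yellow_tub [(array([644., 160.,  39.]), 0.64)]
flat_brush [(array([ 631., -443.,   18.]), 0.71)]
```

Candidates are all blue totes: the large one at scene pixel (118,172), the small one at (186,190), and the middle one at (208,225). The crop shows the middle one squarely before the ramp's foot. Its corners fit 140x110 mm, with the centre near (495,-149) and heading about 98°, so I choose that one. The fitted ramp has its foot at (490,-21) and heading 91°.

First I move behind the tote, high up.

```bash
python3 -m creep '[{"xyz":[-0.4,0.1,-0.9],"twist":[0,0,0]},{"xyz":[-0.9,0.3,-1.9],"twist":[0,0,0]},{"xyz":[-1.4,0.5,-2.9],"twist":[0,-0.1,0]},{"xyz":[-1.9,0.7,-4.0],"twist":[0,-0.17,0]},{"xyz":[-2.4,0.9,-5.1],"twist":[0,-0.17,0]},{"xyz":[-2.9,1.1,-6.2],"twist":[0,-0.17,0]},{"xyz":[-3.4,1.3,-7.3],"twist":[0,-0.17,0]},{"xyz":[-3.9,1.5,-8.4],"twist":[0,-0.17,0]},{"xyz":[-4.3,1.7,-9.5],"twist":[0,-0.17,0]},{"xyz":[-4.3,1.7,-9.7],"twist":[0,-0.17,0]}]' 0.2 30
```

```text
time: 1.73
position: [493.9, -294.9, 162.7]
tool_rot: [-90.0, 0.1, 0.8]
wrist_force: [0.3, 0.1, -1.2]
opening: 0.8
```

```bash
python3 -m creep '[{"xyz":[0,0,0],"twist":[0.8,0,0]},{"xyz":[0,0,0],"twist":[1.7,0,0]},{"xyz":[0,0,0],"twist":[2.6,0,0]},{"xyz":[0,0,0],"twist":[3.5,0,0]},{"xyz":[0,0,0],"twist":[4.4,0,0]},{"xyz":[0,0,0],"twist":[5.3,0,0]},{"xyz":[0,0,0],"twist":[6.2,0,0]},{"xyz":[0,0,0],"twist":[7,0,0]},{"xyz":[0,0,0],"twist":[7,0,0]},{"xyz":[0,0,0],"twist":[7,0,0]}]'
python3 - <<'E'
from bench import status,viewer
import cv2
o=status.get_obs();print(o['time'],o['position'],o['tool_rot'],o['opening'],o['wrist_force'],o['q'])
im,d=viewer.read_camera('scene');cv2.imwrite('pics/s1.png',im)
E
```

```text
time: 2.57
position: [495.9, -291.3, 162.7]
tool_rot: [-48.1, 0.1, 1.0]
wrist_force: [-0.4, 0.8, -0.4]
opening: 0.797
2.5667 [ 495.94552586 -291.29608939  162.74182449] [-48.07598765   0.06031589   0.98095325] 0.7968874855727384 [-0.35110259  0.83769614 -0.37634584] [-48.94604384  40.32354608  86.16531773  25.45066698  88.22415056
 -58.77216079]
```

View pics/s1.png

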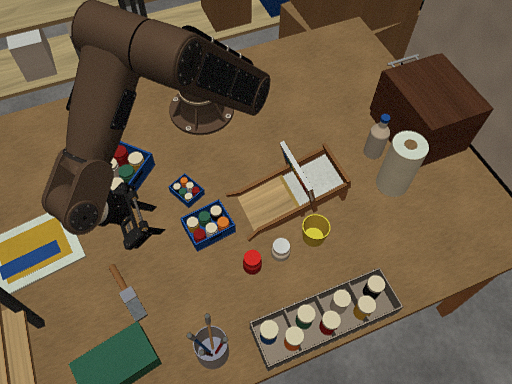

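The ramp is now clear of the arm, and the medium tote is still at (208,225). I'll refit both from this view.

Run:
```python
from h import *
im,d=viewer.read_camera('scene'); np.save('s2.npy',d); cv2.imwrite('s2.png',im)
cv2.imwrite('pics/s2c.png',cv2.resize(im[135:255,170:360],None,fx=4.2,fy=4.2,interpolation=cv2.INTER_CUBIC))
```

```text
(no output)
```

View pics/s2c.png

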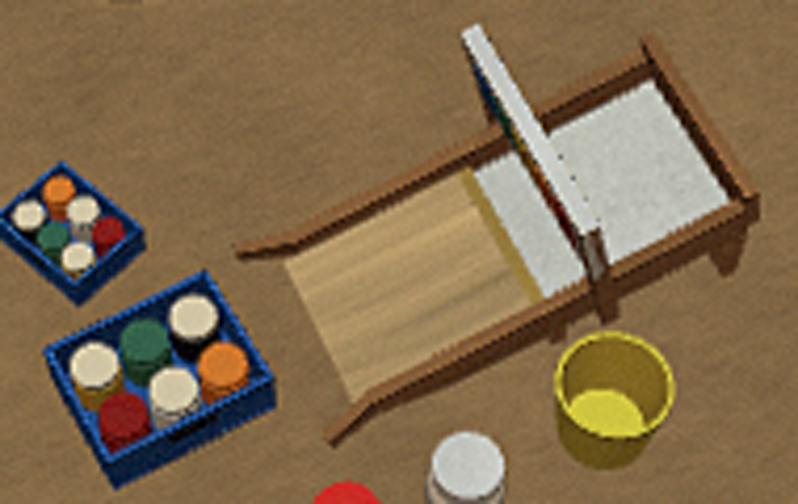

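Run:
```python
from fit import *
s=lambda a:(a[0]/4.2+170-.4,a[1]/4.2+135-.4)
def solve(obs,f,p0):
    pix=np.array([(s if c=='scene' else q)(m) for c,_,m in obs])
    pr=lambda p:np.array([proj(c,f(p)[0]@np.array(m,float)+f(p)[1])[0] for c,m,_ in obs])
    r=least_squares(lambda p:(pr(p)-pix).ravel(),p0,loss='soft_l1',x_scale=[10,10,2]); print(r.x.round(1),(pr(r.x)-pix).round(1).tolist())
solve([('scene',(0,72,0),(286,262)),('scene',(0,-72,0),(354,405)),('scene',(335,72,-12),(656,80)),('scene',(170,72,0),(473,168)),('scene',(170,-72,22),(549,299)),('scene',(335,-72,22),(735,204)),
('scene',(200,98,144),(462,33)),('scene',(216,98,144),(476,25)),('scene',(216,-98,144),(600,230))],ramp,[490,-20,91])
def T(p):
    h=np.radians(p[2]);return np.array([[np.cos(h),-np.sin(h),0],[np.sin(h),np.cos(h),0],[0,0,1]]),np.array([p[0],p[1],0])
solve([('scene',(-70,55,50),(46,349)),('scene',(70,55,50),(205,272)),('scene',(70,-55,50),(275,380)),('scene',(-70,-55,50),(114,462)),('scene',(70,-55,0),(274,409)),('scene',(-70,-55,0),(118,488))],T,[495,-149,98])
```

```text
[491.3 -20.2  90.3] [[-0.6, -0.1], [-0.1, 0.8], [-0.3, 1.0], [-0.4, -0.1], [-0.5, -0.1], [1.2, -0.5], [0.0, 0.1], [1.2, -0.2], [0.0, -0.5]]
[ 495.8 -149.9   97.8] [[-0.5, 0.0], [0.6, -0.7], [0.5, -0.5], [-1.1, 0.4], [1.1, -0.2], [-0.4, 1.0]]
```

```bash
python3 -m creep '[{"xyz":[0,0.45,-0.41],"twist":[0,0,0]},{"xyz":[0,0.9,-0.82],"twist":[0,0,0]},{"xyz":[0,1.35,-1.23],"twist":[0,0,0]},{"xyz":[-0.1,1.8,-1.64],"twist":[0,0,0]},{"xyz":[-0.1,2.25,-2.05],"twist":[0,0,0]},{"xyz":[-0.1,2.7,-2.46],"twist":[0,0,0]},{"xyz":[-0.1,3.1,-2.82],"twist":[0,0,0]},{"xyz":[-0.1,3.4,-3.1],"twist":[0,0,0]},{"xyz":[-0.1,3.6,-3.28],"twist":[0,0,0]},{"xyz":[-0.1,3.6,-3.28],"twist":[0,0,0]}]'
python3 - <<'E'
from h import *
from bench import status
o=status.get_obs();print(o['time'],o['position'],o['tool_rot'],o['wrist_force'])
im,d=viewer.read_camera('scene');cv2.imwrite('pics/s3.png',cv2.resize(im[100:270,60:340],None,fx=2.8,fy=2.8,interpolation=cv2.INTER_CUBIC))
E
```

```text
time: 3.5
position: [492.9, -291.4, 16.5]
tool_rot: [-48.0, 0.1, 1.0]
wrist_force: [-0.9, -0.0, -0.1]
opening: 0.798
3.5 [ 492.88581578 -291.42306334   16.47299326] [-47.96379034   0.05310078   1.0417219 ] [-0.87579099 -0.03222739 -0.09637819]
```

View pics/s3.png

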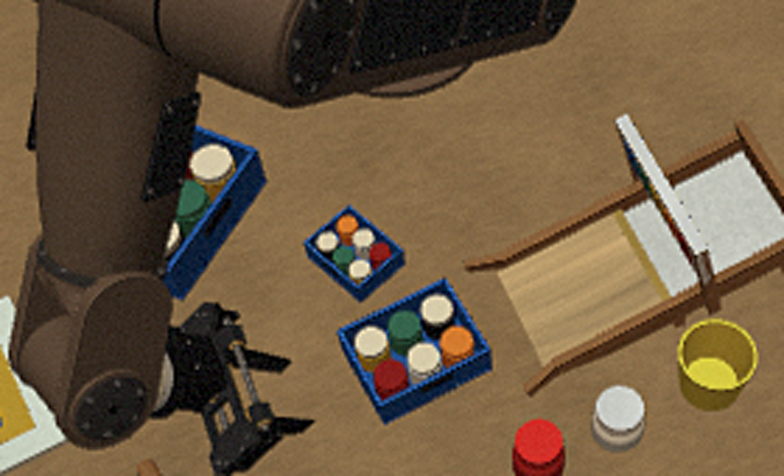

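The fingers stand behind the tote's near wall. Now I push slowly along the table.

```bash
python3 -m creep '[{"xyz":[0,0.18,0.2],"twist":[0,0,0]},{"xyz":[0,0.36,0.4],"twist":[0,0,0]},{"xyz":[0,0.54,0.6],"twist":[0,0,0]},{"xyz":[0,0.72,0.8],"twist":[0,0,0]},{"xyz":[0,0.9,1.0],"twist":[0,0,0]},{"xyz":[0,1.08,1.2],"twist":[0,0,0]},{"xyz":[0,1.26,1.4],"twist":[0,0,0]},{"xyz":[0,1.44,1.6],"twist":[0,0,0]},{"xyz":[0,1.62,1.8],"twist":[0,0,0]},{"xyz":[0,1.8,2.0],"twist":[0,0,0]}]'
python3 -m creep '[{"xyz":[0,0.14,0.15],"twist":[0,0,0]},{"xyz":[0,0.27,0.3],"twist":[0,0,0]},{"xyz":[0,0.4,0.45],"twist":[0,0,0]},{"xyz":[0,0.54,0.6],"twist":[0,0,0]},{"xyz":[0,0.54,0.6],"twist":[0,0,0]}]'
python3 - <<'E'
from h import *
from bench import status
o=status.get_obs();print(o['time'],o['position'],o['tool_rot'],o['wrist_force'])
im,d=viewer.read_camera('scene');cv2.imwrite('pics/s4.png',cv2.resize(im[100:270,100:380],None,fx=2.8,fy=2.8,interpolation=cv2.INTER_CUBIC))
E
```

```text
time: 4.38
position: [491.6, -210.6, 17.6]
tool_rot: [-48.0, -0.0, 1.0]
wrist_force: [-1.1, -2.8, 1.3]
opening: 0.801
time: 4.8
position: [491.1, -185.7, 17.6]
tool_rot: [-48.0, 0.0, 1.0]
wrist_force: [0.0, -0.5, 0.6]
opening: 0.802
4.8 [ 491.0669179  -185.74309339   17.6265554 ] [-4.79575150e+01  1.89162290e-02  1.04849956e+00] [ 0.03876065 -0.48367733  0.64941808]
```

View pics/s4.png

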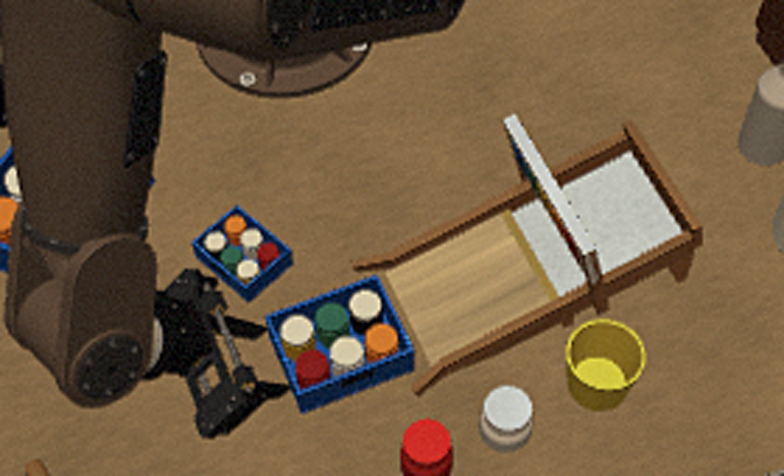

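The tote is now square to the ramp, its front edge just short of the foot, which is at about (400,310) in the crop. I keep pushing.

```bash
python3 -m creep '[{"xyz":[0,0.18,0.2],"twist":[0,0,0]},{"xyz":[0,0.36,0.4],"twist":[0,0,0]},{"xyz":[0,0.54,0.6],"twist":[0,0,0]},{"xyz":[0,0.72,0.8],"twist":[0,0,0]},{"xyz":[0,0.9,1.0],"twist":[0,0,0]},{"xyz":[0,1.08,1.2],"twist":[0,0,0]},{"xyz":[0,1.26,1.4],"twist":[0,0,0]},{"xyz":[0,1.44,1.6],"twist":[0,0,0]},{"xyz":[0,1.62,1.8],"twist":[0,0,0]},{"xyz":[0,1.8,2.0],"twist":[0,0,0]}]'
python3 - <<'E'
from h import *
from bench import status
o=status.get_obs();print(o['time'],o['position'],o['tool_rot'],o['wrist_force'])
im,d=viewer.read_camera('scene');cv2.imwrite('pics/s5.png',cv2.resize(im[100:270,140:380],None,fx=3.2,fy=3.2,interpolation=cv2.INTER_CUBIC))
im,d=viewer.read_camera('side');cv2.imwrite('pics/d5.png',cv2.resize(im[120:280,120:360],None,fx=3.2,fy=3.2,interpolation=cv2.INTER_CUBIC))
E
```

```text
time: 5.68
position: [489.7, -105.4, 17.5]
tool_rot: [-48.0, 0.0, 1.0]
wrist_force: [0.3, -2.9, -1.8]
opening: 0.799
5.6833 [ 489.67771997 -105.38966491   17.53156625] [-4.80030348e+01  2.32836140e-03  1.02812884e+00] [ 0.25877861 -2.88880074 -1.81099152]
```

View pics/s5.png

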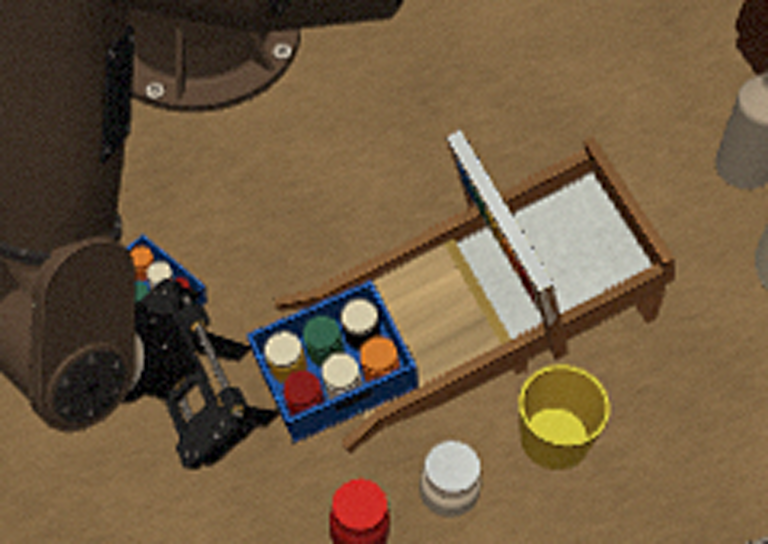

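View pics/d5.png

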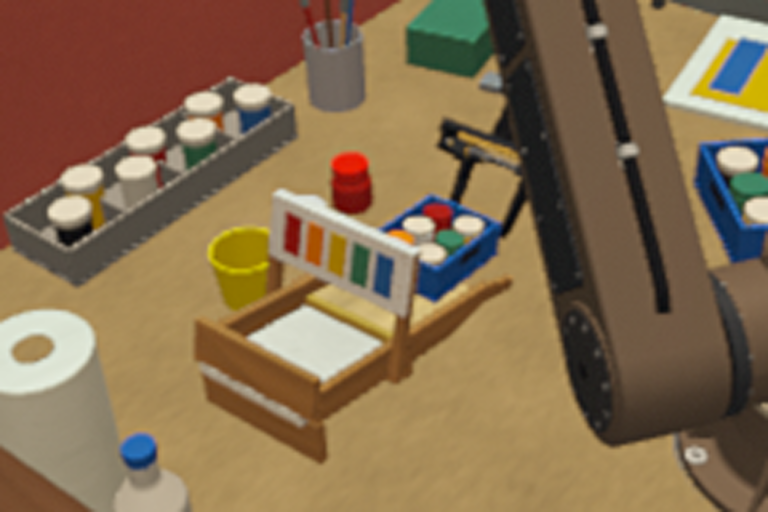

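```bash
python3 -m creep '[{"xyz":[0,0.18,0.2],"twist":[0,0,0]},{"xyz":[0,0.36,0.4],"twist":[0,0,0]},{"xyz":[0,0.54,0.6],"twist":[0,0,0]},{"xyz":[0,0.72,0.8],"twist":[0,0,0]},{"xyz":[0,0.9,1.0],"twist":[0,0,0]},{"xyz":[0,1.08,1.2],"twist":[0,0,0]},{"xyz":[0,1.26,1.4],"twist":[0,0,0]},{"xyz":[0,1.44,1.6],"twist":[0,0,0]},{"xyz":[0,1.6,1.78],"twist":[0,0,0]},{"xyz":[0,1.74,1.94],"twist":[0,0,0]}]'
```

```text
time: 6.62
position: [488.4, -27.4, 17.8]
tool_rot: [-48.0, -0.0, 1.0]
wrist_force: [0.2, -7.0, 3.2]
opening: 0.798
```

```bash
python3 -m creep '[{"xyz":[0,0.12,0.23],"twist":[0,0,0]},{"xyz":[0,0.25,0.47],"twist":[0,0,0]},{"xyz":[0,0.37,0.7],"twist":[0,0,0]},{"xyz":[0,0.5,0.94],"twist":[0,0,0]},{"xyz":[0,0.62,1.17],"twist":[0,0,0]},{"xyz":[0,0.75,1.41],"twist":[0,0,0]},{"xyz":[0,0.87,1.64],"twist":[0,0,0]},{"xyz":[0,1.0,1.88],"twist":[0,0,0]},{"xyz":[0,1.12,2.11],"twist":[0,0,0]},{"xyz":[0,1.25,2.35],"twist":[0,0,0]}]'
python3 - <<'E'
from h import *
from bench import status
o=status.get_obs();print(o['time'],o['position'],o['tool_rot'],o['wrist_force'])
im,d=viewer.read_camera('scene');cv2.imwrite('pics/s6.png',cv2.resize(im[100:270,140:380],None,fx=3.2,fy=3.2,interpolation=cv2.INTER_CUBIC))
im,d=viewer.read_camera('side');cv2.imwrite('pics/d6.png',cv2.resize(im[120:280,120:360],None,fx=3.2,fy=3.2,interpolation=cv2.INTER_CUBIC))
E
```

```text
time: 7.45
position: [487.0, 50.1, 37.3]
tool_rot: [-48.0, -0.0, 1.0]
wrist_force: [0.3, -3.4, -0.6]
opening: 0.798
7.45 [486.97421868  50.1002929   37.26080096] [-4.80029455e+01 -9.80919722e-03  1.01756150e+00] [ 0.31950157 -3.38177815 -0.56872087]
```

View pics/s6.png

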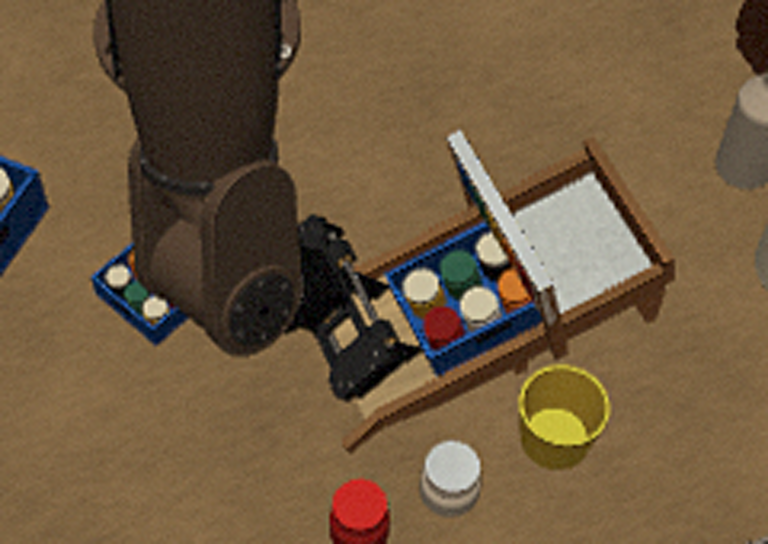

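View pics/d6.png

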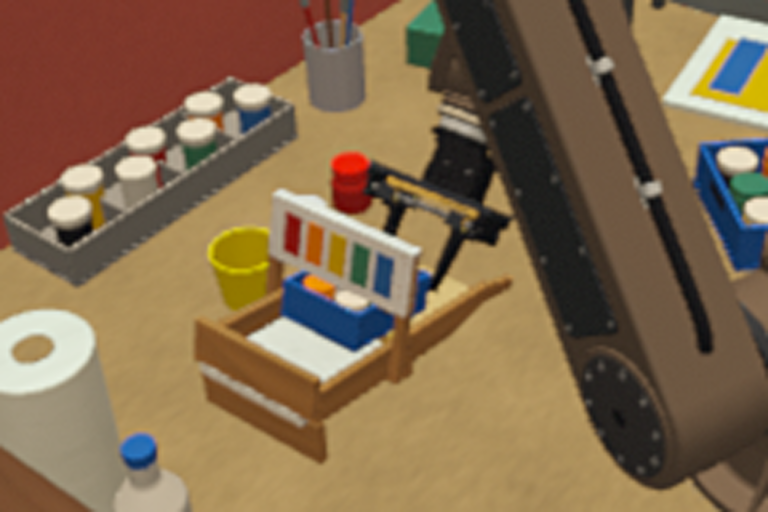

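```bash
python3 -m creep '[{"xyz":[0,0.1,0.2],"twist":[0,0,0]},{"xyz":[0,0.21,0.4],"twist":[0,0,0]},{"xyz":[0,0.32,0.6],"twist":[0,0,0]},{"xyz":[0,0.43,0.8],"twist":[0,0,0]},{"xyz":[0,0.53,1.0],"twist":[0,0,0]},{"xyz":[0,0.64,1.2],"twist":[0,0,0]},{"xyz":[0,0.75,1.4],"twist":[0,0,0]},{"xyz":[0,0.85,1.6],"twist":[0,0,0]},{"xyz":[0,0.96,1.8],"twist":[0,0,0]},{"xyz":[0,1.06,2.0],"twist":[0,0,0]}]'
python3 - <<'E'
from h import *
from bench import status
o=status.get_obs();print(o['time'],o['position'],o['tool_rot'],o['wrist_force'])
im,d=viewer.read_camera('scene');cv2.imwrite('pics/s7.png',cv2.resize(im[100:270,140:380],None,fx=3.2,fy=3.2,interpolation=cv2.INTER_CUBIC))
im,d=viewer.read_camera('side');cv2.imwrite('pics/d7.png',cv2.resize(im[120:280,120:360],None,fx=3.2,fy=3.2,interpolation=cv2.INTER_CUBIC))
E
```

```text
time: 8.38
position: [485.5, 116.0, 53.6]
tool_rot: [-48.0, 0.0, 1.0]
wrist_force: [-0.0, -1.8, -1.9]
opening: 0.8
8.3833 [485.53751378 116.04068647  53.60008746] [-4.79960679e+01  2.33815497e-02  1.03329815e+00] [-0.02173065 -1.81861614 -1.94784451]
```

View pics/s7.png

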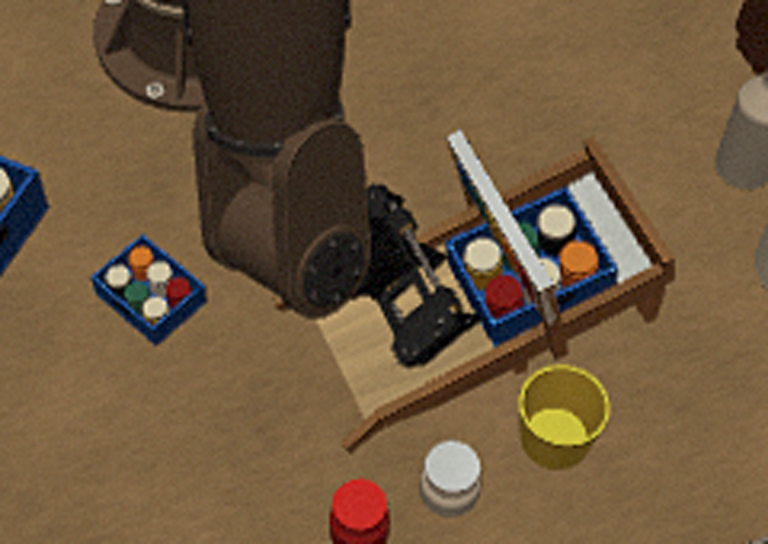

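View pics/d7.png

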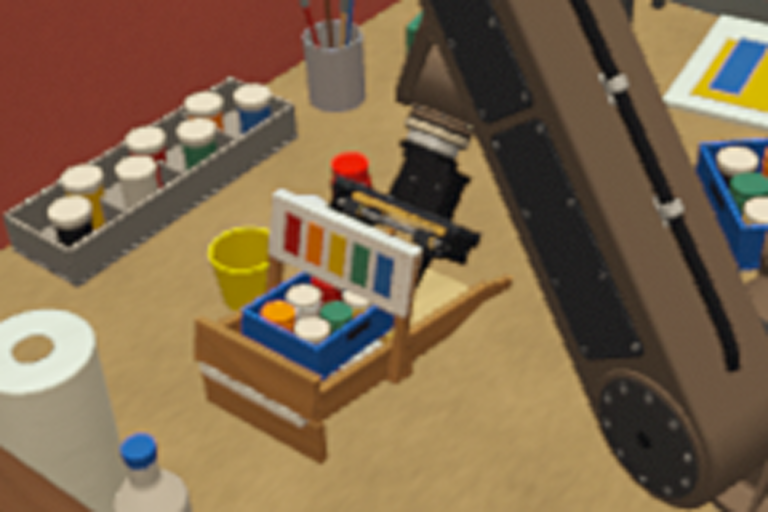

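```bash
python3 -m creep '[{"xyz":[0,0.1,0.18],"twist":[0,0,0]},{"xyz":[0,0.19,0.36],"twist":[0,0,0]},{"xyz":[0,0.29,0.55],"twist":[0,0,0]},{"xyz":[0,0.39,0.73],"twist":[0,0,0]},{"xyz":[0,0.49,0.92],"twist":[0,0,0]},{"xyz":[0,0.49,0.92],"twist":[0,0,0]}]'
python3 - <<'E'
from h import *
from bench import status
o=status.get_obs();print(o['time'],o['position'],o['tool_rot'],o['wrist_force'])
im,d=viewer.read_camera('scene');cv2.imwrite('pics/s8.png',cv2.resize(im[130:230,220:360],None,fx=5,fy=5,interpolation=cv2.INTER_CUBIC))
im,d=viewer.read_camera('side');cv2.imwrite('pics/d8.png',cv2.resize(im[150:270,170:290],None,fx=5,fy=5,interpolation=cv2.INTER_CUBIC))
E
```

```text
time: 8.98
position: [485.0, 146.8, 61.5]
tool_rot: [-48.0, -0.0, 1.1]
wrist_force: [0.1, -0.1, 0.0]
opening: 0.801
8.9833 [484.96732751 146.78878038  61.49893987] [-4.79679396e+01 -3.64739369e-03  1.08051309e+00] [ 0.08643694 -0.13642736  0.01439097]
```

View pics/s8.png

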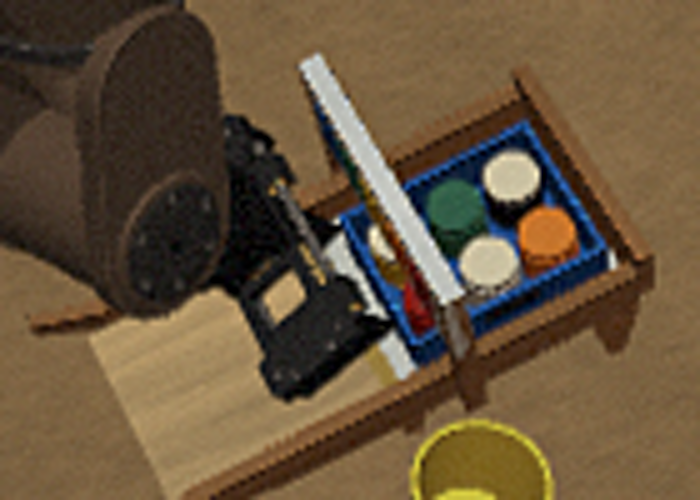

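View pics/d8.png

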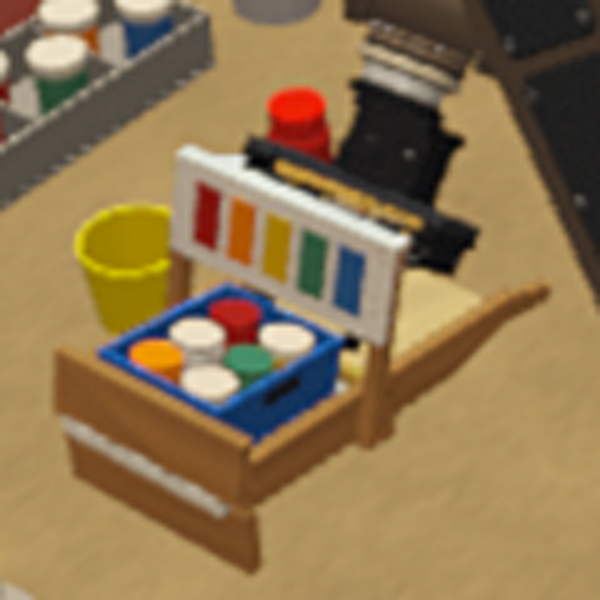

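The wrist force has fallen to zero, and a white strip of floor shows behind the tote, so it seems to have dropped. I draw back downhill, then up.

```bash
python3 -m creep '[{"xyz":[0,-0.15,-0.28],"twist":[0,0,0]},{"xyz":[0,-0.35,-0.65],"twist":[0,0,0]},{"xyz":[0,-0.6,-1.1],"twist":[0,0,0]},{"xyz":[0,-0.9,-1.6],"twist":[0,0,0]},{"xyz":[0,-1.5,-2.2],"twist":[0,0,0]},{"xyz":[0,-2.3,-2.6],"twist":[0,0,0]},{"xyz":[0,-3.2,-3.0],"twist":[0,0,0]},{"xyz":[0,-4.2,-3.4],"twist":[0,0,0]},{"xyz":[0,-5.0,-3.8],"twist":[0,0,0]},{"xyz":[0,-5.4,-4.0],"twist":[0,0,0]}]'
python3 -m creep '[{"xyz":[0,-0.6,-0.8],"twist":[0,0,0]},{"xyz":[0,-1.2,-1.6],"twist":[0,0,0]},{"xyz":[0,-1.8,-2.4],"twist":[0,0,0]},{"xyz":[0,-2.1,-2.8],"twist":[0,0,0]},{"xyz":[0,-2.1,-2.8],"twist":[0,0,0]}]'
python3 - <<'E'
from h import *
from bench import status,models
from fit import ramp
o=status.get_obs();print(o['time'],o['position'],o['wrist_force'])
im,d=viewer.read_camera('scene');np.save('s9.npy',d);cv2.imwrite('s9.png',im);cv2.imwrite('pics/s9.png',cv2.resize(im[130:230,220:360],None,fx=5,fy=5,interpolation=cv2.INTER_CUBIC))
for l in('red_jar','white_jar','yellow_tub','flat_brush','tote_center','towel_roll','water_bottle'):
    print(l,[(np.round(x['at']),round(x['score'],2)) for x in models.search_frame('scene',l)][:3])
im,d2=viewer.read_camera('side');np.save('d9.npy',d2);cv2.imwrite('pics/d9.png',cv2.resize(im[150:270,170:290],None,fx=5,fy=5,interpolation=cv2.INTER_CUBIC))
E
```

```text
time: 9.92
position: [489.0, -56.0, 101.8]
tool_rot: [-48.1, -0.1, 0.8]
wrist_force: [0.1, -0.1, 0.5]
opening: 0.8
time: 10.33
position: [490.5, -159.3, 90.9]
tool_rot: [-48.0, -0.0, 0.8]
wrist_force: [-0.3, -0.7, 0.2]
opening: 0.802
10.3333 [ 490.54452085 -159.30340925   90.8576216 ] [-0.29501698 -0.74763296  0.24895857]
red_jar [(array([683., -72.,  68.]), 0.69), (array([646., 163.,  40.]), 0.24)]
white_jar [(array([673.,  22.,  53.]), 0.69)]
yellow_tub [(array([646., 162.,  40.]), 0.66)]
flat_brush [(array([ 629., -443.,   18.]), 0.6)]
tote_center [(array([499., 238.,  92.]), 0.94), (array([ 341., -151.,   31.]), 0.71)]
towel_roll [(array([595., 467., 179.]), 0.76)]
water_bottle [(array([443., 488., 102.]), 0.6)]
```

View pics/s9.png

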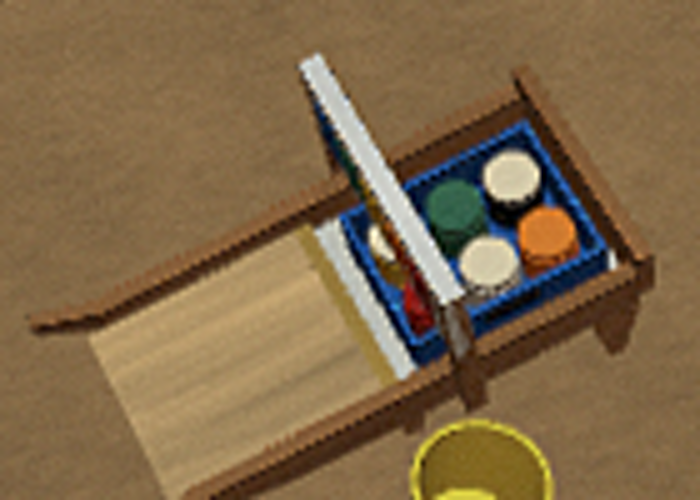

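View pics/d9.png

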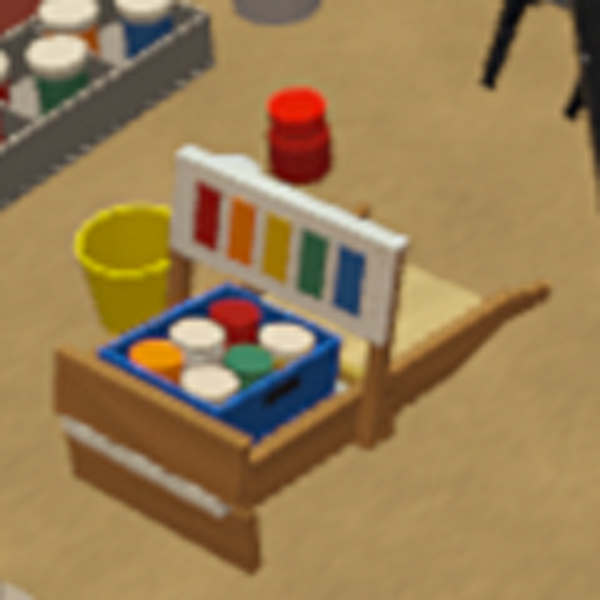

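The tote lies in the bay with a white strip of floor between lip and tote, and the gripper is clear. I'll check its pose numerically before handing in.

Run:
```python
from h import *
from fit import ramp
from scipy.optimize import least_squares
R,t=ramp([491.0,-20.4,90.5])
a=lambda m:(m[0]/5+220-.4,m[1]/5+130-.4); b=lambda m:(m[0]/5+170-.4,m[1]/5+150-.4)
obs=[('scene',(-70,55,25),(342,216)),('scene',(70,55,25),(525,124)),('scene',(70,-55,25),(608,246)),('scene',(-70,-55,25),(414,342)),
('side',(70,-55,25),(102,352)),('side',(70,55,25),(238,410)),('side',(-70,55,25),(340,342)),('side',(-70,-55,25),(230,285))]
pix=np.array([(a if c=='scene' else b)(m) for c,_,m in obs])
def pr(p):
    Q=cv2.Rodrigues(np.array([0,p[3],p[4]]))[0]
    return np.array([proj(c,R@(Q@np.array(m,float)+p[:3])+t)[0] for c,m,_ in obs])
r=least_squares(lambda p:(pr(p)-pix).ravel(),[255,0,13,0,0],x_scale=[10,10,10,.1,.1],loss='soft_l1');print(r.x.round(3),(pr(r.x)-pix).round(1).tolist())
for f,c in(('s9','scene'),('d9','side')):
    C=cloud(c,np.load(f+'.npy')); q=(C-t)@R
    im=None
    m=(q[...,0]>225)&(q[...,0]<320)&(abs(q[...,1])<53)&(q[...,2]>25)&(q[...,2]<55)
    A=np.c_[q[m][:,0]-255,q[m][:,1],np.ones(m.sum())];k=np.linalg.lstsq(A,q[m][:,2],rcond=None)[0];print(c,m.sum(),k.round(3))
```

```text
[ 2.56139e+02 -4.74300e+00  8.86500e+00 -1.10000e-02  1.40000e-02] [[-1.0, 0.1], [-0.1, -1.1], [-0.1, -0.3], [-0.1, 0.9], [-0.6, -0.2], [-3.5, 0.9], [1.1, -0.2], [-0.3, 0.0]]
scene 510 [4.0000e-03 7.0000e-03 3.3616e+01]
side 381 [ 8.0000e-03 -1.0000e-02  3.4242e+01]
```

```bash
python3 -c "
from bench import ticket
print(ticket.job_done())"
```

```text
the job is handed in; nothing more can be done
None
```

I pushed the middle-sized blue tote up the ramp with the tool leaned back 42° and two spread fingertips on its near wall. It dropped behind the brass lip into the bay. I then drew the gripper back about 300 mm and handed the job in at about 10.5 s of the 48 s allowed.

**Tote pose:** My last fit put its centre at ramp x ≈ 256 mm, y ≈ -5 mm and z ≈ 9 mm. It was tilted about 0.01 rad, and the top-plane slope from the depth images agreed (under 0.01 rad). White floor shows between the lip and the tote.

**Forces:** The wrist readings between moves stayed below about 8 N, and the force was near zero once the gripper was away.

**Other things on the table:** The red jar, white jar, yellow tub and brush were within about 2 mm of where they started. I took no starting positions for the towel roll and bottle, but the arm never went near them.

**Checks that disagreed:**
- **Height:** The fitted z of 9 mm is about 4 mm below the 13 mm expected when seated, and one side-view corner was 3.5 pixels off. I put this down to calibration and picking error.
- **Small tote:** The network's position for the small look-alike tote shifted 20 mm in the last look, probably because the arm partly hid it. A picture taken just before the end shows it where it was.

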